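Set the vernier to the arrow and shut the glazed cover

ROBOT

A 6-joint arm with a two-finger parallel gripper is mounted at the origin on the work surface. World frame = base frame: x ahead of the robot, y to its left, z up, the work surface at z = 0. Lengths are in m, angles in rad, forces in N, time in s.
With the tool pointing down it reaches from about 0.3 to 0.85 m from the base axis. Payload 5.4 kg.
Tool frame: the origin (TCP) lies at the very end of the fingers, on their centre line; the grasp point (between the pads) lies 19 mm behind it (robot.grip_depth is the distance from the TCP to the grasp point, in m); y points along the fingers, z is the direction in which the jaws open and shut, and the axes are right-handed (so a half turn about y gives the same grasp; the last joint's range is limited). The gripper opens to 85 mm and grips with 20 to 120 N. Pads are 22 mm wide; open, the fingers measure 114 mm over their backs; the gripper's body (76 mm by 85 mm) begins 54 mm behind the grasp point. The pads swing forward as they close: fully open they stand 13 mm farther back than shut.
Start: joints at [-1.466, 0.158, 1.597, -0, 1.386, -0.21], TCP at [0.178, -0.547, 0.231] pointing down, gripper open.
Joint ranges: [-2.91, 2.91], [-0.94, 2.29], [0.18, 2.7], [-1.29, 4.43], [0.17, 2.64], [-3, 3]. Speed limits (rad/s): [2.57, 2.57, 3.14, 3.14, 3.14, 3.14].

INTERFACE

Orientations are given as a unit quaternion [w, x, y, z].
In Python, from cell import robot gives the robot as it stands.
- The arm moves only by the tool move_arm, never from a script. Its argument "targets" is a list of rows, each a list of 3 entries, a list of its own where there are three numbers: the shift along the world's x, y, z in cm, then the turn, a rotation vector about the world's x, y, z in degrees, then the finger opening in cm, from 0 to 8.54. A call has 1 to 10 rows; each row is the pose to reach, as a shift and turn from the pose commanded when the call began; what a row does not reach only later rows make up. A row lasts 1/8 s, in which the tool goes at most 62.5 mm and 10.7 degrees, less where a joint would pass 70% of its speed; a pose out of reach is approached as far as the arm can. A call with a gripper value outside its range is refused whole. The fingers move at their own pace and stop on an object; the grip force is fixed at half the most. Time passes only in rows, so rows that repeat a pose let the fingers close. It gives the time, the measured TCP pose, the force and the opening at its end, in the units of the state.
- robot.read_state(): the state, without advancing time (a new reading comes with each control period).
- robot.capture(name): name is "side" or "top" or "wrist"; returns (picture, depth): 384x512x3 uint8, red, green, blue; 384x512 float32, m along the optical axis (not along the pixel's ray), 0 where there is no reading.
- robot.camera_model(name): a dict with "mtx" (3x3 intrinsics, pixels), "R" (3x3) and "t" (3): a world point X has camera coordinates R X + t. Camera axes: x right, y down, z forward; pixel columns grow to the right and rows downward; lengths in m; the calibration is good to about 2 mm. A picture is of the moment at which its call begins: read the wrist's pose just before it. camera_model takes no time and is no camera call; for the wrist camera it gives the pose at the moment of the call.
- robot.hand_in(): hands the job in, once; it reports no verdict.
The state is a dict: "t": time; "q": joint angles; "joint_vel": joint speeds; "joint_torque": joint torques, N m; "eef_pos": TCP position; "orientation": TCP orientation; "ft_force": force on the tool from outside, world axes, zero at the start; "moment": the same for the moment, N m; "gripper_width": finger opening in m.
Only numpy, scipy, OpenCV 4.12 (cv2) and the standard library are available. Lean on these libraries where they do the work, as an engineer would, in place of code of your own. Each camera call takes 0.05 s, during which the arm holds its last target. There are 200 camera calls.

TASK

With the fingertips only, push the brass vernier along its slide until its upright finger tab stands in line with the small brass arrow on the near rail of the mahogany scale housing, then push the open glazed cover over and down until it is fully shut. Push gently, pinch nothing, and leave the arrow and everything else on the table where it is. Finish clear of everything.

Things in the scene. Friction and masses are not known exactly. Their poses are not given: they have to be found in the camera images.
- housing: Fixed mahogany scale housing, 98 mm (its x) by 330 mm (its y) by 54 mm high; origin at the centre of its underside, on the table; z up, -x is the near side facing the robot, y along its length; it may be turned up to 0.35 rad. An open trough 56 mm wide (x from -21 to +35 mm) and 300 mm long (y from -150 to +150 mm) with its floor at z = 28 mm lies between the near rail, the far rail and two end blocks, all with tops at z = 54 mm.
- vernier (a joint): Position (m) of the brass vernier slide along the housing's y: it is the y of the finger tab's centre in the housing frame; travel -0.11 to 0.11. It needs about 3 N to move and stays where it is left. It starts well on the -y side of the arrow.
- tab (a point): Centre of the vernier's upright finger tab, at housing x = 7 mm, z = 43 mm. The tab is 26 mm (x) by 8 mm (y, the direction of travel) by 18 mm high, z from 34 to 52 mm, in the middle of a flat brass plate 44 by 50 mm whose top is at z = 34 mm. Axes as the housing's.
- rider (a joint): Position (m) along the housing's y of the arrow-shaped brass rider; the vernier is in line with it when joint vernier equals joint rider. It is stiff (8 N) and must not be shifted.
- arrow (a point): Tip of the small brass arrow (19 mm long, 14 mm wide, 6 mm high) on top of the near rail, pointing across at the trough; at housing x = -31 mm, z = 57 mm. Axes as the housing's.
- cover (a joint): Angle (rad) of the glazed cover about its hinge: 0 is shut and flat over the trough, 1.57 upright, and it starts open past upright (1.75 to 2.1), leaning away to the far side. A stiff hinge (0.15 N m) holds it at any angle. The hinge line runs along the housing's y at housing x = +46 mm, z = 58 mm.
- cover_mid (a point): Centre of the glazed cover, a mahogany frame with a glass pane: 76 mm from hinge to free edge, 290 mm along the hinge, 8 mm thick. This point is 38 mm from the hinge. Its own axes: -x from the hinge to the free edge, y along the hinge, z the outer face (up when shut).
- magnet: Loose red horseshoe magnet, 75 by 60 mm, 16 mm high, lying flat beyond the +y end of the housing; origin at its underside. Leave alone.
- sight_vane: Loose bronze sight vane on a 42 mm round foot, 90 mm tall, in front of the housing; origin at the centre of its foot. Leave alone.
- pocket_barometer: Loose nickel pocket barometer, 60 mm across, 18 mm high, lying in front of the housing; origin at the centre of its underside. Leave alone.
- loupe: Loose black eye loupe, 38 mm across, 34 mm high, beyond the -y end of the housing; origin at the centre of its underside. Leave alone.
- screwdriver: Loose screwdriver, 160 mm long, lying flat behind the housing. Leave alone.
- bell_jar: Loose glass bell jar on a round wooden foot, 124 mm across, 173 mm tall, far to the right; origin at the centre of its foot. Leave alone.
- oil_tin: Loose copper oil tin, 48 mm across, 75 mm tall, far to the left; origin at the centre of its underside. Leave alone.
- vernier_slide: The whole brass vernier slide (plate and tab); origin at housing x = 7 mm, z = 28 mm, under the tab's middle.
- cover_frame: The whole glazed cover; origin on the hinge line, midway along it; axes as for its centre.

How it is judged:
On the way, in this order (a step that is already met when the one before it is completed fails the run):
1. the vernier's tab is in line with the arrow while the cover is still open (y of tab in the frame of arrow between -0.005 and 0.005 m and value of joint cover above 1.4 rad), for 0.2 s.
2. the cover is shut (value of joint cover below 0.05 rad), for 0.2 s.
At the end, for the whole second after the job is handed in: The middle of the vernier's tab is within 5 mm of the arrow tip along the slide, the cover is shut (within 0.05 rad), and both are at rest (y of tab in the frame of arrow between -0.005 and 0.005 m and value of joint cover below 0.05 rad and velocity of joint vernier between -0.005 and 0.005 m/s and velocity of joint cover between -0.05 and 0.05 rad/s); the robot touches nothing.
It fails at once if the arrow rider is shifted by more than 3 mm (distance of arrow from where it was at the start of the episode above 0.003 m).
It fails at once if the vernier's tab or the cover is taken between the fingers ((x of the grasp point in the frame of tab between -0.015 and 0.015 m and y of the grasp point in the frame of tab between -0.005 and 0.005 m and z of the grasp point in the frame of tab between -0.015 and 0.025 m) or (x of the grasp point in the frame of cover_mid between -0.038 and 0.038 m and y of the grasp point in the frame of cover_mid between -0.145 and 0.145 m and z of the grasp point in the frame of cover_mid between -0.004 and 0.004 m)).
It fails at once if the vernier, or the cover on its way down, is pushed or squeezed with more than 40 N, or the cover is slammed (faster than 6 rad/s) (contact force between the fingers and vernier_slide above 40 N or (contact force between the fingers and cover_frame above 40 N and value of joint cover above 0.1 rad) or velocity of joint cover below -6 rad/s).
It fails at once if a thing standing about is moved by more than 15 mm (distance of any of magnet, sight_vane, pocket_barometer, loupe, screwdriver, bell_jar, oil_tin from where it was at the start of the episode above 0.015 m).
It fails at once if the sight vane, the oil tin or the bell jar is tipped (angle between any of sight_vane, bell_jar, oil_tin's own z axis and vertical above 0.3 rad).
It also fails if it takes over 51 s, if anything falls off the work surface, if the arm or the gripper's body presses on something with over 40 N, if the wrist force passes 120 N, or if a joint passes its speed limit or range.

## Working session

There is one attempt and no reset: what is moved stays moved. The work goes in short steps, Python scripts to look and compute and a tool call to move; the robot and the scene stay as the last step left them, time stands still between calls to the robot, and variables do not carry over. Pictures are saved under pics/ and viewed, about 8 in all and at most 12, crops included, and the job is handed in when it is done.

Besides the shell and the picture viewer there is one more tool, called after "Call:" by a JSON object that holds its "name" and its "arguments". move_arm: Moves the arm, as the interface text tells. Its arguments: {"type":"object","properties":{"targets":{"type":"array"}},"required":["targets"]}

```bash
mkdir -p pics; ls
cat > h.py <<'E'
import numpy as np, cv2
from cell import robot
def cap(n,f=None):
    m=robot.camera_model(n); p,d=robot.capture(n)
    if f: cv2.imwrite(f,p[:,:,::-1])
    return p,d,m
def pts(d,m):
    v,u=np.indices(d.shape); K=m["mtx"]
    c=np.stack([(u-K[0,2])/K[0,0]*d,(v-K[1,2])/K[1,1]*d,d],-1)
    return (c-m["t"])@m["R"]
def ray(u,v,z,m):
    r=m["R"].T@np.linalg.solve(m["mtx"],[u,v,1.]); o=-m["R"].T@m["t"]
    return o+r*(z-o[2])/r[2]
def proj(X,m):
    c=m["mtx"]@(m["R"]@np.asarray(X)+m["t"]); return c[:2]/c[2]
E
python3 - <<'E'
from h import *
a=cap("top","pics/top.png"); b=cap("side","pics/side.png")
np.savez("s.npz",tp=a[0],td=a[1],sp=b[0],sd=b[1])
for x in(a,b): print(x[2])
s=robot.read_state();print(s["eef_pos"],s["orientation"],s["gripper_width"],s["t"])
E
```

```text
pics
{'mtx': array([[475.13792021,   0.        , 255.84010517],
       [  0.        , 475.13792021, 189.42475033],
       [  0.        ,   0.        ,   1.        ]]), 'R': array([[-2.12952571e-02, -9.99773088e-01,  5.32674949e-04],
       [-9.94757711e-01,  2.11351218e-02, -1.00052003e-01],
       [ 1.00018042e-01, -2.66051564e-03, -9.94982067e-01]]), 't': array([0.00392386, 0.55377493, 1.47959067])}
{'mtx': array([[424.41927862,   0.        , 254.93154069],
       [  0.        , 424.41927862, 188.71825377],
       [  0.        ,   0.        ,   1.        ]]), 'R': array([[ 0.89583315, -0.4440649 ,  0.01700997],
       [-0.2547766 , -0.54458157, -0.79907434],
       [ 0.36410419,  0.71150354, -0.60099157]]), 't': array([-0.46323225,  0.18589762,  1.11664714])}
[ 0.1779365  -0.54620626  0.23039273] [ 0.11084719 -0.11077299  0.69897841 -0.69776173] 0.08524237207090808 0.1
```

View pics/top.png

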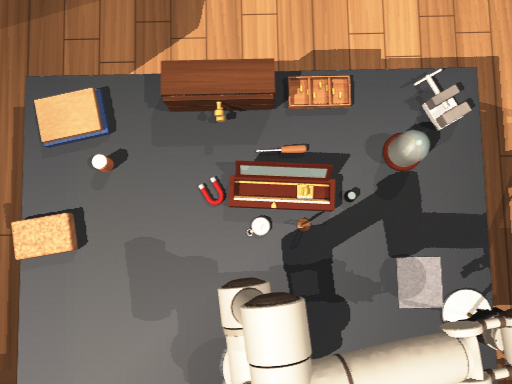

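View pics/side.png

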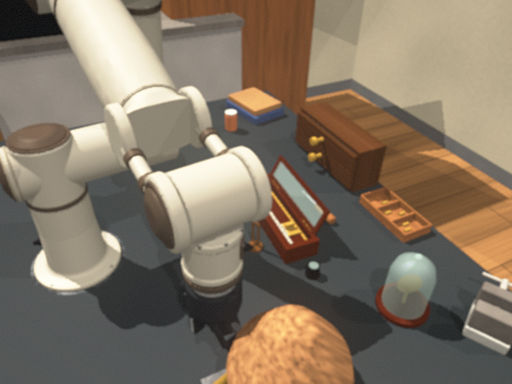

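The top view shows the housing at about (283,187), the arrow near (273,205), the tab near (305,190) and the vane at (303,224). The side view confirms the cover leaning to the far side. I'll take coarse positions from these.

Run:
```python
from h import *
m=robot.camera_model("top");s=np.load("s.npz");p=s["tp"]
for n,u,v,z in [("NL",229,206,.054),("NR",334,209,.054),("FL",237,163,.1),("FR",332,166,.1),("arrow",273,205,.057),("tab",305,187,.05),("vane",303,224,.05),("baro",260,226,.018),("loupe",352,196,.034)]:
    print(n,ray(u,v,z,m).round(3))
c=cv2.resize(p[140:245,190:375],None,fx=4.3,fy=4.3,interpolation=cv2.INTER_CUBIC); cv2.imwrite("pics/topc.png",c[:,:,::-1])
print({k:np.round(v,3) for k,v in robot.camera_model("wrist").items()})
```

```text
NL [0.501 0.077 0.054]
NR [ 0.485 -0.249  0.054]
FL [0.628 0.048 0.1  ]
FR [ 0.613 -0.24   0.1  ]
arrow [ 0.501 -0.06   0.057]
tab [ 0.556 -0.162  0.05 ]
vane [ 0.441 -0.152  0.05 ]
baro [ 0.438 -0.019  0.018]
loupe [ 0.526 -0.311  0.034]
{'mtx': array([[346.037,   0.   , 255.138],
       [  0.   , 346.037, 188.553],
       [  0.   ,   0.   ,   1.   ]]), 'R': array([[ 0.311, -0.951, -0.001],
       [-0.899, -0.294,  0.324],
       [-0.309, -0.1  , -0.946]]), 't': array([-0.575, -0.043,  0.381])}
```

View pics/topc.png

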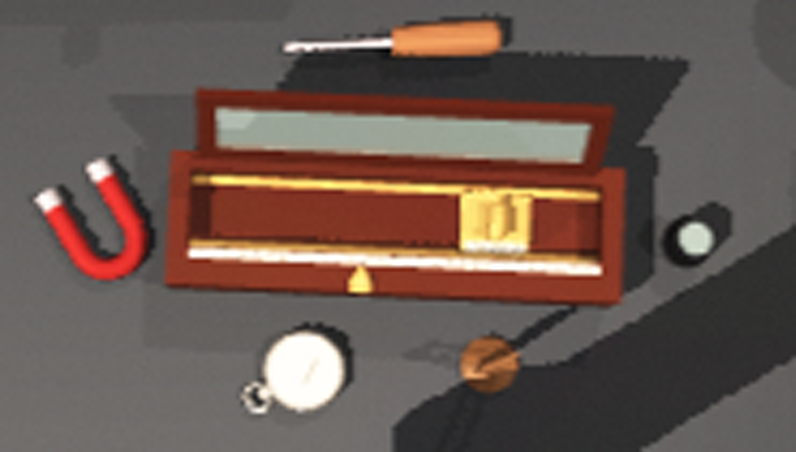

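The crop shows the arrow at (360,280), the tab at about (500,215), the open cover on the far side, and the vane and barometer in front. The housing yaw is about -0.05 rad. Next I turn the tool about -21° to align the jaws with the slide, close the fingers, and move over for a wrist look.

Call:
{"name": "move_arm", "arguments": {"targets": [[[4,4,2],[0,0,-2],0],[[8,8,4],[0,0,-4],0],[[12,12,6],[0,0,-6],0],[[16,16,7],[0,0,-8],0],[[20,20,7],[0,0,-11],0],[[25,25,7],[0,0,-13],0],[[29,30,7],[0,0,-15],0],[[33,34,7],[0,0,-17],0],[[37,39,7],[0,0,-19],0],[[41,44,7],[0,0,-21],0]]}}

```text
t: 1.35
eef_pos: [0.5847, -0.1102, 0.3008]
orientation: [-0.019, 0.019, 0.707, -0.707]
ft_force: [0.1, -1.3, 0.3]
gripper_width: 0.0
```

Call:
{"name": "move_arm", "arguments": {"targets": [[[0,0,0],[0,0,0],0],[[0,0,0],[0,0,0],0],[[0,0,0],[0,0,0],0],[[0,0,0],[0,0,0],0]]}}

```text
t: 1.85
eef_pos: [0.5833, -0.1132, 0.3014]
orientation: [0.019, -0.019, -0.707, 0.707]
ft_force: [-0.3, -0.2, 0.5]
gripper_width: 0.0
```

Run:
```python
from h import *
s=robot.read_state();print(s["eef_pos"],s["orientation"],s["gripper_width"],s["t"],s["q"],s["ft_force"])
a=cap("wrist"); np.savez("w.npz",p=a[0],d=a[1],**a[2])
cv2.imwrite("pics/w1.png",cv2.resize(a[0],(800,600))[:,:,::-1])
```

```text
[ 0.58327438 -0.11318774  0.30143152] [ 0.01892171 -0.01899559 -0.70680622  0.70689894] 1.9610788492340983e-05 1.85 [-3.94823427e-01  1.70660609e-01  1.44564329e+00 -8.48503865e-05
  1.52514410e+00  1.22960634e+00] [-0.32751824 -0.15536899  0.52058986]
```

View pics/w1.png

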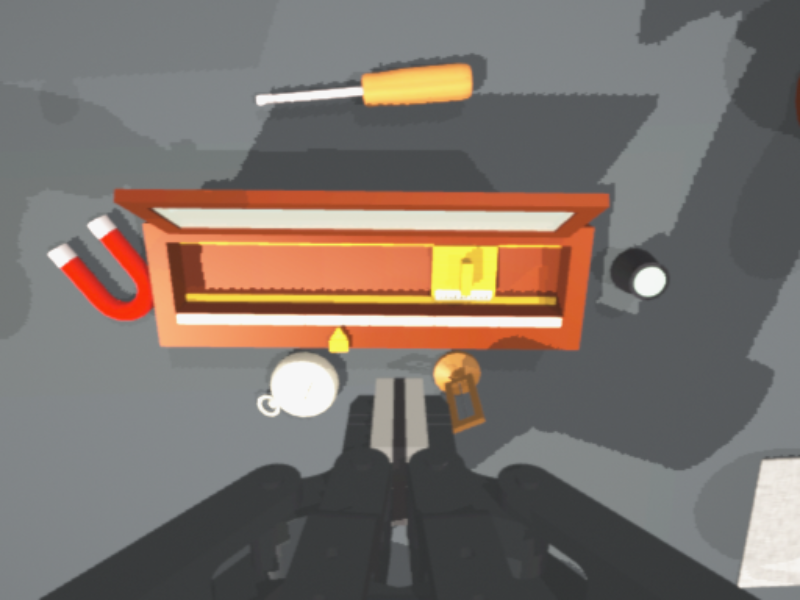

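The wrist view shows the arrow tip at (339,328), the tab at (467,275), and the housing near edge from (160,346) to (580,349). The cover's free edge runs from (117,192) to (608,198).

Run:
```python
from h import *
w=np.load("w.npz");p=w["p"];d=w["d"];m={k:w[k] for k in("mtx","R","t")}
P=pts(d,m); hsv=cv2.cvtColor(p,cv2.COLOR_RGB2HSV)
s=.64
B=p.copy()
# housing red mask near the rail: top plane points
hm=((hsv[...,0]<12)&(hsv[...,1]>120)&(abs(P[...,2]-.054)<.004)).astype(np.uint8)
n,l,st,ce=cv2.connectedComponentsWithStats(hm); 
hm=(hm>0)
xy=P[hm][:,:2].astype(np.float32); 
k=(xy[:,0]>.45)&(xy[:,0]<.62)
r=cv2.minAreaRect(xy[k]); print("rect",r, np.median(P[hm][:,2])); print(cv2.boxPoints(r))
ym=((hsv[...,0]>22)&(hsv[...,0]<35)&(hsv[...,1]>130)).astype(np.uint8)
n,l,st,ce=cv2.connectedComponentsWithStats(ym)
for i in range(1,n):
    if st[i,4]>30: print(st[i],ce[i],P[l==i].mean(0).round(4),P[l==i].max(0).round(3))
t=ym.astype(bool)&(P[...,2]>.046)&(P[...,1]<-.11)
print("tab",P[t].mean(0),P[t].min(0),P[t].max(0),t.sum())
# cover: points well above
c=(P[...,2]>.07)&(P[...,0]>.5)&(P[...,1]>-.27)&(P[...,1]<.1)&(d>0)
print("cover top",P[c].max(0),P[c].min(0)); 
q=P[c]; 
for y in(-.2,-.1,0,.05):
    a=q[abs(q[:,1]-y)<.01]; a=a[np.argsort(a[:,2])]
    print(y,a[::max(1,len(a)//5)].round(3).tolist(),a[-1].round(3))
```

```text
rect ((0.539318323135376, -0.08934798836708069), (0.331020712852478, 0.0988192930817604), 86.43170928955078) 0.05398144056427855
[[ 0.47970343 -0.25146228]
 [ 0.5783311  -0.25761265]
 [ 0.5989332   0.0727663 ]
 [ 0.50030553  0.07891667]]
[233  47  68  17 777] [266.66795367  55.08494208] [ 0.682  -0.1323  0.0258] [ 0.689 -0.094  0.444]
[127 155 126   2 140] [186.05       155.67857143] [ 0.5737 -0.0312  0.0374] [0.667 0.043 0.444]
[ 120  157  225   37 1734] [271.6366782  178.39273356] [ 0.5388 -0.1315  0.0352] [0.667 0.06  0.444]
[320 157  37   1  37] [338. 157.] [ 0.5603 -0.2149  0.0291] [ 0.562 -0.193  0.031]
[211 210  12  15 137] [216.40875912 218.45985401] [ 0.499  -0.0626  0.0587] [ 0.51  -0.046  0.062]
tab [ 0.55119664 -0.16048411  0.07780764] [ 0.5300202  -0.16808576  0.04614967] [ 0.66689295 -0.11830614  0.44408374] 150
cover top [0.63142479 0.05226232 0.38571035] [ 0.57093182 -0.23889982  0.07000346]
-0.2 [[0.58, -0.194, 0.07], [0.591, -0.199, 0.087], [0.6, -0.197, 0.104], [0.615, -0.195, 0.124], [0.609, -0.194, 0.126], [0.61, -0.201, 0.129]] [ 0.61  -0.191  0.129]
-0.1 [[0.588, -0.102, 0.07], [0.596, -0.105, 0.342], [0.592, -0.093, 0.355], [0.601, -0.109, 0.367], [0.601, -0.11, 0.378], [0.603, -0.102, 0.386]] [ 0.603 -0.102  0.386]
0 [[0.593, 0.005, 0.07], [0.602, -0.009, 0.086], [0.612, -0.002, 0.104], [0.629, -0.003, 0.124], [0.621, 0.005, 0.126], [0.624, 0.005, 0.129]] [ 0.623 -0.003  0.129]
0.05 [[0.596, 0.048, 0.071], [0.606, 0.045, 0.089], [0.614, 0.049, 0.107], [0.622, 0.042, 0.122], [0.626, 0.05, 0.126], [0.626, 0.046, 0.13]] [0.626 0.046 0.13 ]
```

Call:
{"name": "move_arm", "arguments": {"targets": [[[-2.5,-4,-4],[0,0,0],0],[[-4.7,-8.1,-8],[0,0,0],0],[[-4.7,-8.1,-13],[0,0,0],0],[[-4.7,-8.1,-17],[0,0,0],0],[[-4.7,-8.1,-20],[0,0,0],0],[[-4.7,-8.1,-22],[0,0,0],0],[[-4.7,-8.1,-23],[0,0,0],0],[[-4.7,-8.1,-23],[0,0,0],0],[[-4.7,-8.1,-23],[0,0,0],0]]}}

```text
t: 3.02
eef_pos: [0.5375, -0.1936, 0.0725]
orientation: [0.018, -0.019, -0.706, 0.707]
ft_force: [-0.7, -0.8, 0.1]
gripper_width: -0.0001
```

```bash
cat >> h.py <<'E'
C=np.array([.5393,-.0893]); ey=np.array([.0622,.998]); ex=np.array([.998,-.0622])
def loc(P): 
    P=np.asarray(P); q=P[...,:2]-C; return np.stack([q@ex,q@ey,P[...,2]],-1)
E
python3 - <<'E'
from h import *
w=np.load("w.npz");p=w["p"];d=w["d"];m={k:w[k] for k in("mtx","R","t")}
L=loc(pts(d,m)); hsv=cv2.cvtColor(p,cv2.COLOR_RGB2HSV)
ym=(hsv[...,0]>20)&(hsv[...,0]<36)&(hsv[...,1]>100)
for n,k in(("tab",ym&(L[...,2]>.047)&(L[...,2]<.057)&(L[...,0]>-.015)&(L[...,0]<.03)&(L[...,1]<-.03)),("arrow",ym&(L[...,2]>.057)&(L[...,2]<.065)&(L[...,0]<-.025))):
    print(n,k.sum(),np.median(L[k],0).round(4),np.percentile(L[k],[5,95],axis=0).round(4).tolist())
print("tcp",loc(robot.read_state()["eef_pos"]))
E
```

```text
tab 140 [ 0.0083 -0.0739  0.0518] [[-0.0033, -0.0776, 0.0504], [0.0193, -0.0703, 0.0531]]
arrow 132 [-0.0418  0.0236  0.0598] [[-0.0485, 0.0179, 0.058], [-0.0333, 0.0295, 0.0611]]
tcp [ 0.00468919 -0.10422213  0.07251486]
```

Call:
{"name": "move_arm", "arguments": {"targets": [[[0,0,-1.5],[0,0,0],0],[[0,0,-2.7],[0,0,0],0],[[0,0,-3.2],[0,0,0],0],[[0,0,-3.2],[0,0,0],0],[[0,0.5,-3.2],[0,0,0],0],[[0.1,1.0,-3.2],[0,0,0],0],[[0.1,1.5,-3.2],[0,0,0],0],[[0.1,2.0,-3.2],[0,0,0],0]]}}

```text
t: 4.03
eef_pos: [0.5385, -0.1734, 0.0398]
orientation: [0.018, -0.019, -0.706, 0.707]
ft_force: [1.0, -3.4, -1.1]
gripper_width: 0.0
```

Call:
{"name": "move_arm", "arguments": {"targets": [[[0,0.7,0],[0,0,0],0],[[0.1,1.4,0],[0,0,0],0],[[0.1,2.1,0],[0,0,0],0],[[0.2,2.8,0],[0,0,0],0],[[0.2,3.5,0],[0,0,0],0],[[0.3,4.2,0],[0,0,0],0],[[0.3,4.9,0],[0,0,0],0],[[0.4,5.6,0],[0,0,0],0],[[0.4,6.2,0],[0,0,0],0],[[0.4,6.2,0],[0,0,0],0]]}}

```text
t: 5.28
eef_pos: [0.5413, -0.11, 0.0389]
orientation: [-0.019, 0.018, 0.707, -0.706]
ft_force: [-0.0, -1.0, -0.4]
gripper_width: -0.0004
```

```bash
cat > look.py <<'E'
from h import *
import sys
st=robot.read_state();p,d,m=cap("wrist")
L=loc(pts(d,m)); hsv=cv2.cvtColor(p,cv2.COLOR_RGB2HSV)
ym=(hsv[...,0]>20)&(hsv[...,0]<36)&(hsv[...,1]>100)
for n,k in(("tab",ym&(L[...,2]>.047)&(L[...,2]<.057)&(L[...,0]>-.015)&(L[...,0]<.03)&(abs(L[...,1])<.12)),("arrow",ym&(L[...,2]>.055)&(L[...,2]<.065)&(L[...,0]<-.025))):
    if k.sum(): print(n,k.sum(),np.median(L[k],0).round(4),np.percentile(L[k],[5,95],axis=0).round(4).tolist())
print("tcp",loc(st["eef_pos"]),st["t"],st["ft_force"])
cv2.imwrite(sys.argv[1],cv2.resize(p,(800,600))[:,:,::-1])
E
python3 look.py pics/w2.png
```

```text
tab 830 [ 0.0093 -0.0034  0.052 ] [[-0.0034, -0.0067, 0.051], [0.0193, -0.0003, 0.0529]]
arrow 96 [-0.0365  0.0266  0.0592] [[-0.0399, 0.0224, 0.0582], [-0.0332, 0.0301, 0.0601]]
tcp [ 0.0033091  -0.02051044  0.0389079 ] 5.275 [-0.02304393 -1.02016553 -0.42235476]
```

View pics/w2.png

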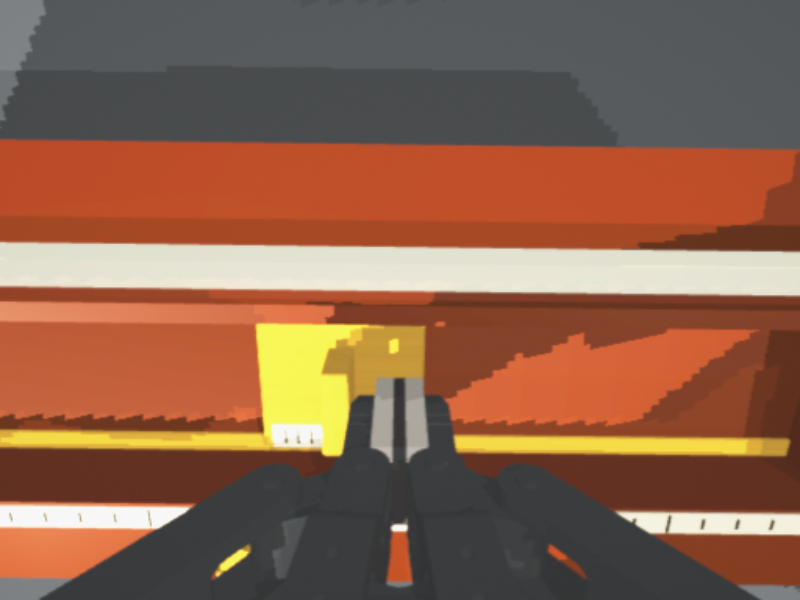

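The tab is at y≈-3 mm, right beside the fingers at image (340,400), and the arrow is half hidden by the gripper. I'll push 2.5 cm more, back off, and rise to check.

Call:
{"name": "move_arm", "arguments": {"targets": [[[0,0.7,0],[0,0,0],0],[[0.1,1.3,0],[0,0,0],0],[[0.1,1.8,0],[0,0,0],0],[[0.1,2.2,0],[0,0,0],0],[[0.2,2.5,0],[0,0,0],0],[[0.2,2.5,0],[0,0,0],0],[[0.2,2.5,0],[0,0,0],0],[[0.1,1.5,0],[0,0,0],0],[[0.1,1.5,1],[0,0,0],0],[[0.1,1.5,4],[0,0,0],0]]}}

```text
t: 6.58
eef_pos: [0.5415, -0.0958, 0.0788]
orientation: [-0.02, 0.017, 0.707, -0.706]
ft_force: [0.9, -0.0, -0.6]
gripper_width: 0.0002
```

Call:
{"name": "move_arm", "arguments": {"targets": [[[0,0,5],[0,0,0],0],[[0,0,10],[0,0,0],0],[[2,0,15],[0,0,0],0],[[4,0,18],[0,0,0],0],[[6,0,18],[0,0,0],0],[[6,0,18],[0,0,0],0],[[6,0,18],[0,0,0],0]]}}

```text
t: 7.45
eef_pos: [0.602, -0.0959, 0.2589]
orientation: [-0.019, 0.018, 0.707, -0.707]
ft_force: [0.6, 0.1, -0.6]
gripper_width: -0.0003
```

```bash
python3 look.py pics/w3.png
```

```text
tab 161 [0.0088 0.0201 0.0519] [[-0.0032, 0.0166, 0.0508], [0.0193, 0.0242, 0.0531]]
arrow 132 [-0.0407  0.0243  0.0594] [[-0.047, 0.0188, 0.058], [-0.0331, 0.0299, 0.0609]]
tcp [ 0.06297281 -0.00271185  0.25892169] 7.45 [ 0.61838944  0.13410836 -0.5560399 ]
```

View pics/w3.png

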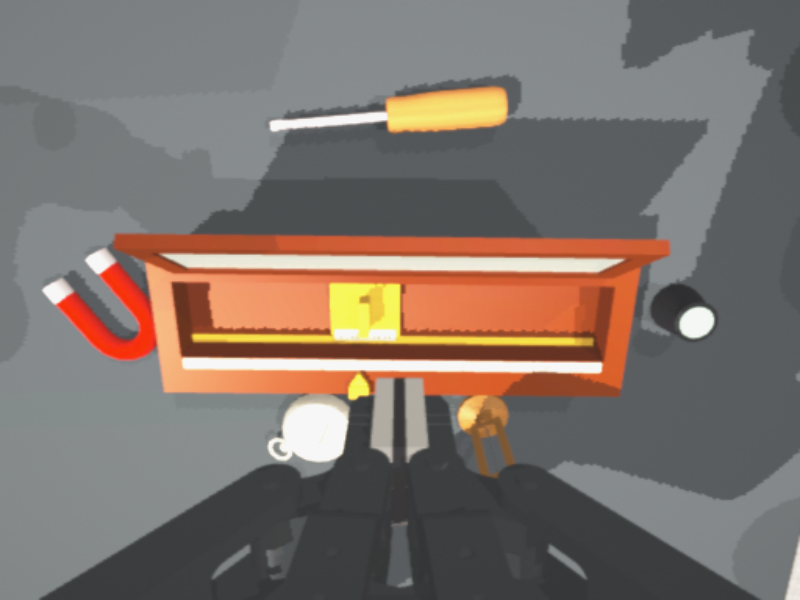

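The tab is at y=20.4 mm and the arrow at 24.3 mm, so the tab needs about 3.8 mm more. I'll go back down for a short nudge.

Call:
{"name": "move_arm", "arguments": {"targets": [[[-3,0,-2],[0,0,0],0],[[-6,0,-6],[0,0,0],0],[[-6,0,-11],[0,0,0],0],[[-6,0,-16],[0,0,0],0],[[-6,0,-19],[0,0,0],0],[[-6,0,-21],[0,0,0],0],[[-6,0,-22],[0,0,0],0],[[-6,0,-22],[0,0,0],0]]}}

```text
t: 8.5
eef_pos: [0.5422, -0.0959, 0.039]
orientation: [-0.019, 0.018, 0.707, -0.707]
ft_force: [0.4, -0.6, 0.2]
gripper_width: -0.0002
```

Call:
{"name": "move_arm", "arguments": {"targets": [[[0,0.5,0],[0,0,0],0],[[0,0.9,0],[0,0,0],0],[[0.1,1.2,0],[0,0,0],0],[[0.1,1.4,0],[0,0,0],0],[[0.1,1.4,0],[0,0,0],0],[[0.1,1.4,0],[0,0,0],0],[[0,0.4,0],[0,0,0],0],[[0,0.4,1],[0,0,0],0],[[0,0.4,4],[0,0,0],0]]}}

```text
t: 9.62
eef_pos: [0.5412, -0.0915, 0.0784]
orientation: [-0.02, 0.017, 0.708, -0.706]
ft_force: [0.1, 0.1, -0.0]
gripper_width: -0.0
```

Call:
{"name": "move_arm", "arguments": {"targets": [[[0,0,5],[0,0,0],0],[[0,0,10],[0,0,0],0],[[2,0,15],[0,0,0],0],[[4,0,18],[0,0,0],0],[[8,-3,18],[0,0,0],0],[[8,-3,18],[0,0,0],0],[[8,-3,18],[0,0,0],0]]}}

```text
t: 10.5
eef_pos: [0.6223, -0.1217, 0.2591]
orientation: [-0.019, 0.018, 0.707, -0.707]
ft_force: [0.4, 0.5, 0.3]
gripper_width: 0.0
```

```bash
python3 look.py pics/w4.png
cat >> look.py <<'E'
c=(L[...,2]>.07)&(L[...,2]<.15)&(L[...,0]>.03)&(abs(L[...,1])<.145); q=L[c]
g=np.array([[q[abs(q[:,2]-z)<.002][:,0].min(),z] for z in np.arange(.074,.122,.006)]); print("inner face x,z",g.round(4).tolist())
E
python3 look.py pics/w5.png
```

```text
tab 159 [0.008  0.0231 0.052 ] [[-0.0035, 0.0195, 0.0493], [0.0198, 0.0267, 0.0532]]
arrow 149 [-0.0409  0.0239  0.0597] [[-0.0484, 0.0182, 0.0576], [-0.0331, 0.0296, 0.0608]]
tcp [ 0.08488648 -0.02716799  0.25908534] 10.5 [0.36912487 0.48235673 0.27245546]
tab 162 [0.0083 0.0233 0.0518] [[-0.0032, 0.0195, 0.0492], [0.0195, 0.0268, 0.0528]]
arrow 151 [-0.0409  0.0239  0.0597] [[-0.0482, 0.0179, 0.0577], [-0.0336, 0.0298, 0.061]]
tcp [ 0.08478004 -0.02696895  0.25940498] 10.55 [-0.10668566 -0.32679001  0.65564524]
inner face x,z [[0.0488, 0.074], [0.0517, 0.08], [0.0549, 0.086], [0.058, 0.092], [0.0612, 0.098], [0.0644, 0.104], [0.0667, 0.11], [0.0697, 0.116]]
```

The tab is now within about 0.8 mm of the arrow (23.2 against 23.9 mm), and the cover angle is about 2.03 rad. Next I go behind the cover.

Call:
{"name": "move_arm", "arguments": {"targets": [[[2.7,-0.2,-1],[0,0,0],0],[[2.7,-0.2,-5],[0,0,0],0],[[2.7,-0.2,-10],[0,0,0],0],[[2.7,-0.2,-13.5],[0,0,0],0],[[2.7,-0.2,-15.1],[0,0,0],0],[[2.7,-0.2,-15.1],[0,0,0],0],[[2.7,-0.2,-15.1],[0,0,0],0]]}}

```text
t: 11.48
eef_pos: [0.6511, -0.1244, 0.1108]
orientation: [0.017, -0.02, -0.706, 0.707]
ft_force: [0.2, 0.3, -0.6]
gripper_width: 0.0002
```

Call:
{"name": "move_arm", "arguments": {"targets": [[[-0.8,0,0],[0,0,0],0],[[-1.6,0.1,0],[0,0,0],0],[[-2.4,0.1,0.3],[0,0,0],0],[[-3.2,0.2,0.7],[0,0,0],0],[[-4.1,0.3,1.0],[0,0,0],0],[[-5.1,0.3,1.3],[0,0,0],0],[[-5.1,0.3,1.3],[0,0,0],0]]}}

```text
t: 12.35
eef_pos: [0.5978, -0.121, 0.1214]
orientation: [-0.019, 0.018, 0.707, -0.707]
ft_force: [0.5, 0.5, 0.1]
gripper_width: 0.0001
```

Run:
```python
from h import *
s=robot.read_state();print(loc(s["eef_pos"]),s["ft_force"],s["t"])
cap("side"); p,d,m=cap("side")
u,v=proj([.6,-.1,.1],m).astype(int); c=p[max(0,v-70):v+70,max(0,u-90):u+90]
cv2.imwrite("pics/s2.png",cv2.resize(c,None,fx=4,fy=4)[:,:,::-1])
```

```text
[ 0.06032985 -0.02797592  0.12144229] [0.52543965 0.45992079 0.0827247 ] 12.35
```

View pics/s2.png

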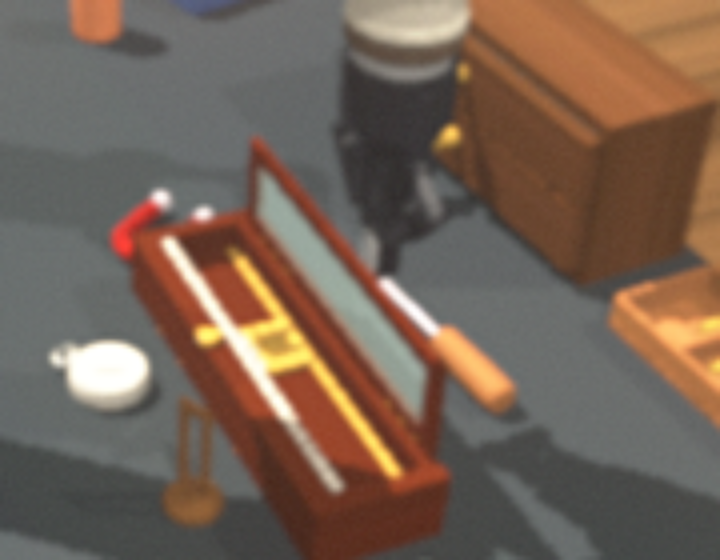

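The cover now stands upright (free edge from (257,145) to (437,365)), with the fingers behind it at (385,250). I'll follow the arc over and down.

Call:
{"name": "move_arm", "arguments": {"targets": [[[-0.9,0.1,0.1],[0,0,0],0],[[-1.75,0.1,0.15],[0,0,0],0],[[-2.4,0.15,0],[0,0,0],0],[[-3.0,0.2,-0.25],[0,0,0],0],[[-3.6,0.2,-0.55],[0,0,0],0],[[-4.15,0.25,-0.9],[0,0,0],0],[[-4.65,0.3,-1.3],[0,0,0],0],[[-5.15,0.3,-1.75],[0,0,0],0],[[-5.6,0.35,-2.3],[0,0,0],0],[[-5.95,0.35,-2.8],[0,0,0],0]]}}

```text
t: 13.7
eef_pos: [0.5387, -0.1174, 0.0927]
orientation: [-0.019, 0.018, 0.707, -0.707]
ft_force: [-0.3, 1.1, 1.8]
gripper_width: -0.0001
```

Call:
{"name": "move_arm", "arguments": {"targets": [[[-0.3,0,-0.6],[0,0,0],0],[[-0.6,0,-1.2],[0,0,0],0],[[-0.75,0.1,-1.7],[0,0,0],0],[[-0.9,0.1,-2.15],[0,0,0],0],[[-1.0,0.1,-2.6],[0,0,0],0],[[-1.05,0.1,-2.9],[0,0,0],0],[[-1.05,0.1,-3.1],[0,0,0],0],[[-1.05,0.1,-3.1],[0,0,0],0]]}}

```text
t: 14.7
eef_pos: [0.5287, -0.1165, 0.0622]
orientation: [-0.018, 0.018, 0.707, -0.707]
ft_force: [1.1, -0.0, 0.7]
gripper_width: 0.0002
```

Run:
```python
from h import *
s=robot.read_state();print(loc(s["eef_pos"]),s["ft_force"],s["t"])
```

```text
[-0.00885121 -0.02781589  0.06215646] [ 1.0543754  -0.00743025  0.7272226 ] 14.7
```

The force is still low, so I'll press a little further in 1 mm steps.

Call:
{"name": "move_arm", "arguments": {"targets": [[[0,0,-0.1],[0,0,0],0],[[0,0,-0.2],[0,0,0],0],[[0,0,-0.2],[0,0,0],0]]}}

```text
t: 15.08
eef_pos: [0.5288, -0.1165, 0.0605]
orientation: [0.018, -0.018, -0.707, 0.707]
ft_force: [1.0, -0.4, 2.7]
gripper_width: 0.0002
```

Call:
{"name": "move_arm", "arguments": {"targets": [[[0,0,-0.1],[0,0,0],0],[[0,0,-0.2],[0,0,0],0],[[0,0,-0.2],[0,0,0],0]]}}

```text
t: 15.45
eef_pos: [0.5292, -0.1166, 0.06]
orientation: [0.018, -0.018, -0.707, 0.707]
ft_force: [-3.7, 2.3, 12.8]
gripper_width: -0.0001
```

The tip has stopped at z=60 mm with 13 N, so the cover is on its stop. I'll lift clear and check.

Call:
{"name": "move_arm", "arguments": {"targets": [[[0,0,1],[0,0,0],0],[[0,0,4],[0,0,0],0],[[2,0,9],[0,0,0],0],[[4,0,14],[0,0,0],0],[[6,0,19],[0,0,0],0],[[8,0,20],[0,0,0],0],[[8,0,20],[0,0,0],0],[[8,0,20],[0,0,0],0]]}}

```text
t: 16.45
eef_pos: [0.6074, -0.1162, 0.2564]
orientation: [-0.02, 0.017, 0.707, -0.706]
ft_force: [0.3, 0.2, -0.2]
gripper_width: 0.0002
```

Run:
```python
from h import *
s=robot.read_state();p,d,m=cap("wrist"); L=loc(pts(d,m))
cv2.imwrite("pics/w6.png",cv2.resize(p,(800,600))[:,:,::-1])
hsv=cv2.cvtColor(p,cv2.COLOR_RGB2HSV); red=(hsv[...,0]<12)&(hsv[...,1]>110)
for y in(-.139,.139):
    k=red&(abs(L[...,1]-y)<.004)&(L[...,0]>-.025)&(L[...,0]<.04); print(y,k.sum(),np.polyfit(L[k][:,0],L[k][:,2],1), np.median(L[k][:,2]))
g=lambda n,k: print(n,k.sum(),np.median(L[k],0).round(4) if k.any() else "")
ym=(hsv[...,0]>20)&(hsv[...,0]<36)&(hsv[...,1]>70)
g("arrow",ym&(L[...,2]>.055)&(L[...,2]<.067)&(L[...,0]<-.032)&(L[...,0]>-.055))
print(s["eef_pos"],s["ft_force"],s["t"])
```

```text
-0.139 427 [6.28602565e-05 6.21284225e-02] 0.06213833048863707
0.139 436 [0.00414996 0.06201426] 0.062049131940612554
arrow 142 [-0.0418  0.0243  0.0596]
[ 0.60743494 -0.11616108  0.25644571] [ 0.31082246  0.17649564 -0.23772584] 16.45
```

View pics/w6.png

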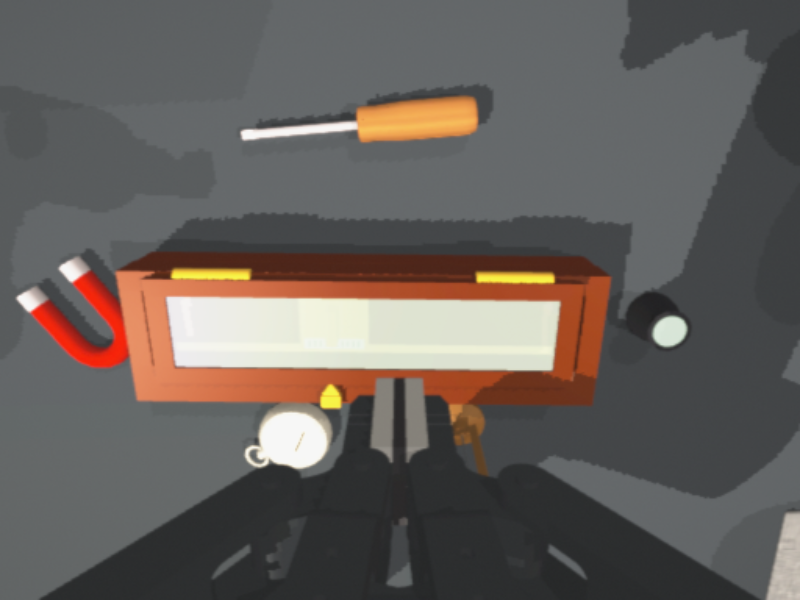

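The cover lies flat (frame at z = 62 mm, slope below 0.005 rad). Through the glass the vernier plate at about (334,325) lines up with the arrow at (331,397). Everything else is in place and the arm is clear, so I'm handing in.

```bash
python3 -c "
from cell import robot
print(robot.hand_in())"
```

```text
the job is handed in; nothing more can be done
None
```

I pushed the vernier into line with the arrow using the closed fingertips. It took two pushes plus a short correction of about 4 mm. I then pushed the cover over from behind and pressed it down until it was shut, and handed the job in at about 16.5 s; no verdict was reported.

My last checks:
- **Vernier:** before shutting, the tab was about 0.7 mm from the arrow along the slide (23.2 mm against 23.9 mm). After shutting I could only judge it by eye through the glass, where the vernier plate still lined up with the arrow.
- **Cover:** its frame lay flat at z = 62 mm with a slope under 0.005 rad. The last push reached 13 N once the cover was on its stop.
- **Arrow:** its measured position stayed between 23.6 and 24.3 mm in the full views. One reading of 26.6 mm was taken with the gripper half covering it.
- **Other items:** the nearby loose things looked unmoved in the last view. The bell jar and oil tin were out of that view, and the arm did not work near them. The arm ended about 20 cm above the housing, with no contact force.

No check failed.

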